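# Put the watercolour tin away from behind the paint jar

### The arm

A 7-joint arm with a two-finger parallel gripper is mounted at the origin on the work surface. World frame = base frame: x ahead of the robot, y to its left, z up, the work surface at z = 0. Lengths are in m, angles in rad, forces in N, time in s.
With the tool pointing down it reaches from about 0.425 to 0.925 m from the base axis. Payload 6.8 kg.
Tool frame: the origin (TCP) lies on the centre line of the jaws, within the pads' length; the fingertips stand bot.tip_reach ahead of it and the grasp point (between the pads) lies 3 mm ahead of it (bot.tip_reach is the distance from the TCP to the fingertips, in m); z points along the fingers, y is the line along which they close (so a half turn about z gives the same grasp; the last joint's range is limited). The gripper opens to 85 mm and grips with 20 to 120 N. Pads are 22 mm wide; open, the fingers measure 114 mm over their backs; the gripper's body (76 mm by 85 mm) begins 54 mm behind the grasp point. The pads swing forward as they close: fully open they stand 13 mm farther back than shut.
Start: joints at [-1.21, 0.477, 0.022, 1.555, -0.011, 1.109, -0.083], TCP at [0.305, 0.602, 0.253] pointing down, gripper open.
Joint ranges: [-2.96, 2.96], [-0.34, 2.1], [-1.41, 1.46], [0.24, 2.44], [-1.37, 4.51], [0.17, 1.92], [-2.96, 2.96]. Speed limits (rad/s): [2.39, 2.39, 3.14, 3.14, 3.14, 3.14, 3.14].

### API

Orientations are given as a unit quaternion [w, x, y, z].
In Python, from station import bot gives the robot as it stands.
- The arm moves only by the tool jog_arm, never from a script. Its argument "deltas" is a list of rows, each a list of 7 numbers: the shift along the world's x, y, z in m, then the turn, a rotation vector about the world's x, y, z in rad, then the opening, from 0 (shut) to 1 (fully open). In form: [[x, y, z, rx, ry, rz, grip], ...]. A call has 1 to 10 rows; each row shifts and turns the commanded pose from where the row before left it; what a row does not reach is not made up. A row lasts 1/10 s, in which the tool goes at most 50 mm and 8.59 degrees, less where a joint would pass 70% of its speed; a pose out of reach is approached as far as the arm can. A call with a gripper value outside its range is refused whole. The fingers move at their own pace and stop on an object; "newtons" is the grip in N (left out, the last holds). Time passes only in rows, so rows that do not move let the fingers close. It gives the time, the measured TCP pose, the force, the opening and the grip force at its end, in the units of the state.
- bot.get_obs(): the state, without advancing time (a new reading comes with each control period).
- bot.read_camera(name): name is "side" or "top" or "wrist"; returns a dict with "img" (480x640x3 uint8, red, green, blue), "K" (3x3 intrinsics, pixels), "dist_coeffs" ([k1, k2, p1, p2, k3] as OpenCV has them; the pictures are not rectified), "eye" and "attitude" of the camera in the world. Camera axes: x right, y down, z forward; pixel columns grow to the right and rows downward; lengths in m; the calibration is good to about 2 mm. A picture is of the moment at which its call begins. There is no depth.
- bot.hand_in(): hands the job in; it is judged then, once.
The state is a dict: "t": time; "q": joint angles; "joint_vel": joint speeds; "joint_torque": joint torques, N m; "eef_pos": TCP position; "tool_rot": TCP orientation; "contact_force": force on the tool from outside, world axes, zero at the start; "torque": the same for the moment, N m; "gripper_width": opening from 0.0 (shut) to 1.0 (fully open); "grasp_force": force on a finger pad.
Only numpy, scipy, OpenCV 4.12 (cv2) and the standard library are available. Lean on these libraries where they do the work, as an engineer would, in place of code of your own. Each camera call takes 0.05 s, during which the arm holds its last target. There are 200 camera calls.

### The job

The flat watercolour tin lies under the low desk riser, behind the paint jar: move the jar aside first, then draw the tin right out by the end that shows, let go of it flat on the table, take it again across its middle and lay it flat in the wooden case, whose cover has to be slid back for this. Slide the cover fully shut over the tin and stand the jar back upright on the middle of its paper disc. Set the tin and the jar down gently, don't drop them, and leave everything else where it is.

Things in the scene. Friction and masses are not known exactly. Their poses are not given: they have to be found in the camera images.
- jar_center (a point): The jar to be moved and put back: the round screw-cap paint jar that stands upright on the table in front of the tin, on a paper disc. 60 mm across, 78 mm tall, about 0.25 to 0.45 kg. Point: its centre, half-way up (39 mm above its foot).
- jar_spot (a point): Centre of the flat white paper disc (74 mm across, as thin as paper, flat on the table) on which the jar stands at the start and must stand again at the end. Fixed. The tin can be drawn across it.
- tin_center (a point): Flat closed metal watercolour tin, 110 x 50 x 24 mm, about 0.14 kg, lying flat on the table in one of the riser's two bays. Point: its centre, half-way up (12 mm). x along its length: its -x end sticks out about 40 mm from under the riser's front, towards the robot, 10 to 25 mm from the jar. y across its width, z up.
- riser: Low plywood desk riser, fixed, 150 mm deep (x), 240 mm wide (y), top face 52 mm above the table, 40 mm free height in its two bays, centred 55 mm to +y and to -y of its middle, each about 100 mm wide. Origin: middle of its footprint at table height; its open front edge is 75 mm to -x, on the robot's side. Tin in one bay, wooden block in the other.
- case_bay (a point): Where the tin goes in the wooden case: on the inner floor (5 mm above the table), middle of the opening left when the cover is fully back. x along the case away from the robot, y across, z up; the tin lies lengthwise. The opening runs 66 mm to -x and 68 mm to +x, and is 62 mm wide. Both long walls have a 64 mm wide finger gap, down to the table, centred on this point.
- case: Open wooden case, fixed, 170 mm long (x), 86 mm wide (y), walls at most 44 mm high. Origin: middle of its footprint at table height, 12 mm to +x of the tin's place. Inside 158 x 62 mm, floor 5 mm above the table. A flat cover slides along its top.
- cover_grip (a point): Middle of the upright wooden grip bar on the case's cover: 14 mm thick along the slide (x), 56 mm long across it (y), 25 mm tall, from the cover's top at 42 mm above the table to 67 mm; the point is 56.5 mm above the table. x is the sliding direction (positive: opening, away from the robot). It moves with the cover.
- cover (a joint): Slide of the case's flat wooden cover (its underside 37 mm above the table): 0 m fully shut against the near end wall, 0.14 m fully back. It starts shut or a little open (up to 25 mm); a pull or push of about 1.5 to 3 N moves it and it stays where it is left.
- woodblock_center (a point): Bystander, leave alone: dark wooden block lying in the other bay of the riser, 100 x 46 x 34 mm, also sticking out about 35 mm at the front. Point: its centre, half-way up (17 mm).
- sparejar_center (a point): Bystander, leave alone: second jar of the same kind as the one to be moved, standing apart, away to the left of the riser. 60 mm across, 78 mm tall. Point: its centre, half-way up.
- pot0_center (a point): Bystander, leave alone: small screw-cap paint pot standing on top of the riser near its back edge, 34 mm across, 45 mm tall. Point: its centre.
- pot1_center (a point): Bystander, leave alone: another small paint pot on top of the riser, 34 mm across, 45 mm tall. Point: its centre.
- cup_center (a point): Bystander, leave alone: clear plastic water cup, 76 mm across, 75 mm tall, to the left. Point: its centre.
- bowl_center (a point): Bystander, leave alone: white ceramic mixing bowl, 110 mm across, 45 mm tall, to the right of the case. Point: its centre, half-way up.
- brush_center (a point): Bystander, leave alone: paint brush with a wooden handle, 190 mm long, lying on the table to the left, near the robot. Point: on its handle.

How it is judged:
On the way, in this order (a step that is already met when the one before it is completed fails the run):
1. the jar stands upright out of the way, more than 50 mm from its disc, let go, while the tin is still under the riser (moved less than 25 mm) (horizontal distance between jar_center and jar_spot above 0.05 m and angle between jar_center's own z axis and vertical below 0.1 rad and contact force between the fingers and jar below 0.1 N and linear speed of jar below 0.03 m/s and distance of tin_center from where it was at the start of the episode below 0.025 m), for 0.1 s.
2. the tin has been drawn out from under the riser and lies on the table, let go (x of tin_center in the frame of riser below -0.118 m and height (world z) of tin_center below 0.017 m and angle between tin_center's own z axis and vertical below 0.1 rad and contact force between the fingers and tin below 0.1 N and linear speed of tin below 0.03 m/s), for 0.1 s.
3. the tin is held across its middle (grasped within 25 mm of its centre along its length) and lifted (contact force between the fingers and tin above 0.5 N and x of the grasp point in the frame of tin_center between -0.025 and 0.025 m and height (world z) of tin_center above 0.03 m), for 0.1 s.
4. the tin lies flat in the case, let go, the cover still back (x of tin_center in the frame of case_bay between -0.02 and 0.045 m and y of tin_center in the frame of case_bay between -0.01 and 0.01 m and z of tin_center in the frame of case_bay between 0.006 and 0.016 m and angle between tin_center's own z axis and vertical below 0.08 rad and contact force between the fingers and tin below 0.1 N and linear speed of tin below 0.03 m/s and value of joint cover above 0.05 m), for 0.1 s.
At the end, for the whole second after the job is handed in: The tin lies flat on the floor of the case; the cover is shut to within 6 mm; the jar stands upright within 18 mm of the centre of its paper disc; everything is let go and at rest (x of tin_center in the frame of case_bay between -0.02 and 0.045 m and y of tin_center in the frame of case_bay between -0.01 and 0.01 m and z of tin_center in the frame of case_bay between 0.006 and 0.016 m and angle between each of tin_center, jar_center's own z axis and vertical below 0.08 rad and value of joint cover below 0.006 m and horizontal distance between jar_center and jar_spot below 0.018 m and height (world z) of jar_center below 0.044 m and contact force between the fingers and jar below 0.1 N and contact force between the fingers and tin below 0.1 N and linear speed of each of jar, tin below 0.02 m/s and velocity of joint cover below 0.01 m/s); the robot touches nothing.
It fails at once if a bystander was moved more than 30 mm (distance of any of woodblock_center, sparejar_center, pot0_center, pot1_center, cup_center, bowl_center, brush_center from where it was at the start of the episode above 0.03 m).
It fails at once if the jar was tipped over (angle between jar_center's own z axis and vertical above 0.6 rad).
It fails at once if the jar or the tin was dropped (faster than 0.45 m/s while not held, a fall of about 10 mm) ((linear speed of jar above 0.45 m/s and contact force between the fingers and jar below 0.02 N) or (linear speed of tin above 0.45 m/s and contact force between the fingers and tin below 0.02 N)).
It also fails if it takes over 72 s, if anything falls off the work surface, if the arm or the gripper's body presses on something with over 40 N, if the wrist force passes 120 N, or if a joint passes its speed limit or range.

## Working session

There is one attempt and no reset: what is moved stays moved. The work goes in short steps, Python scripts to look and compute and a tool call to move; the robot and the scene stay as the last step left them, time stands still between calls to the robot, and variables do not carry over. Pictures are saved under pics/ and viewed, at most 13 in all, crops included, and the job is handed in when it is done.

Besides the shell and the picture viewer there is one more tool, called after "Call:" as a command line: name --pt "numbers of a row" for each row, then --argument value for the rest. jog_arm: Moves the arm, as the interface text tells. Its arguments: {"type":"object","properties":{"deltas":{"type":"array"},"newtons":{"type":"number"}},"required":["deltas"]}

```bash
ls; mkdir -p pics; cat > h.py <<'E'
import numpy as np, cv2
from station import bot
from scipy.spatial.transform import Rotation as R
def rot(a):
    a=np.array(a,float)
    return a if a.shape==(3,3) else R.from_quat(a[[1,2,3,0]]).as_matrix()
def snap(n,f=None):
    c=bot.read_camera(n)
    if f: cv2.imwrite('pics/'+f,c['img'][:,:,::-1])
    return c
def ray(c,uv):
    p=cv2.undistortPoints(np.array(uv,float).reshape(-1,1,2),np.array(c['K']),np.array(c['dist_coeffs'])).reshape(-1,2)
    return np.c_[p,np.ones(len(p))]@rot(c['attitude']).T
def onz(c,uv,z):
    d=ray(c,uv);e=np.array(c['eye']);return e+d*((z-e[2])/d[:,2])[:,None]
def proj(c,X):
    A=rot(c['attitude']);rv=cv2.Rodrigues(A.T)[0];t=-A.T@np.array(c['eye'])
    return cv2.projectPoints(np.array(X,float).reshape(-1,3),rv,t,np.array(c['K']),np.array(c['dist_coeffs']))[0].reshape(-1,2)
E
python3 - <<'E'
from h import *
o=bot.get_obs();print(o,bot.tip_reach)
for n in('top','side'):
    c=snap(n,n+'0.png');print(n,c['eye'],c['attitude'],c['K'])
E
```

```text
pics
{'t': 0.0, 'q': array([-1.21010698,  0.47784311,  0.02232435,  1.55643496, -0.01149422,
        1.10930677, -0.08314726]), 'joint_vel': array([ 3.63554220e-04, -1.03219304e-03,  1.69046518e-03,  6.79836646e-06,
        1.56542333e-03, -1.90337795e-03,  3.83308654e-05]), 'joint_torque': array([ 7.69035742e-04, -5.96472037e+01,  1.60818145e+00, -2.81189364e+01,
        1.25370894e-02,  9.39666963e-03, -9.69711692e-06]), 'eef_pos': array([0.30472506, 0.60168756, 0.25230351]), 'tool_rot': array([-1.48688386e-04,  2.32258645e-01,  9.72653614e-01, -9.20148717e-04]), 'contact_force': array([-0.06917324, -0.45845595,  0.58554733]), 'torque': array([ 0.02771486, -0.01554955,  0.00662968]), 'grasp_force': 0.0, 'gripper_width': 0.9990787325782767} 0.022
top [ 0.29708708 -0.03492318  1.2368469 ] [-0.07441494  0.72459511 -0.68171103  0.06851579] [[471.74678586   0.         330.92260588]
 [  0.         471.74678586 241.9704187 ]
 [  0.           0.           1.        ]]
side [0.3962457  0.73279022 1.0226204 ] [ 0.03769134 -0.08097502  0.94118896 -0.32586155] [[465.18091384   0.         312.21224179]
 [  0.         465.18091384 239.63370468]
 [  0.           0.           1.        ]]
```

View pics/top0.png

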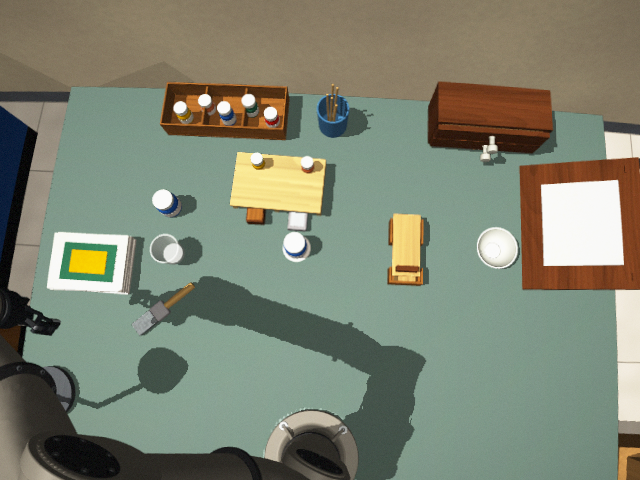

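View pics/side0.png

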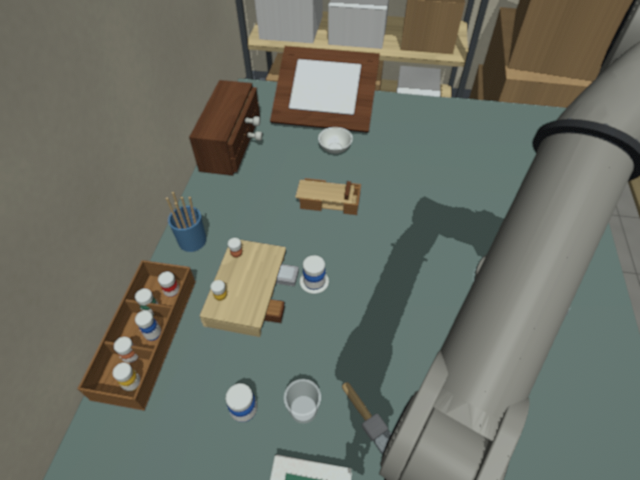

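Top view: jar cap at about (295,244) on its disc, tin end at (298,220), riser at (280,183), case at (406,250) with the grip bar near (407,267). I'll enlarge it for accurate corners.

```bash
python3 - <<'E'
from h import *
im=cv2.imread('pics/top0.png')[145:295,225:430]
cv2.imwrite('pics/crop0.png',cv2.resize(im,None,fx=3.9,fy=3.9,interpolation=cv2.INTER_CUBIC))
c=snap('top');img=c['img'];h=cv2.cvtColor(img,cv2.COLOR_RGB2HSV)
def comps(m,x0,y0,x1,y1,z,name):
    k=np.zeros(m.shape,np.uint8);k[y0:y1,x0:x1]=m[y0:y1,x0:x1]*255
    ct=max(cv2.findContours(k,cv2.RETR_EXTERNAL,cv2.CHAIN_APPROX_NONE)[0],key=cv2.contourArea).reshape(-1,2)
    P=onz(c,ct,z)[:,:2]*1000
    (a,b),s,an=cv2.minAreaRect(P.astype(np.float32)); cc=cv2.minEnclosingCircle(P.astype(np.float32))
    print(name,len(ct),'rect',np.round([a,b,*s,an],1),'circ',np.round([*cc[0],cc[1]],1),'pxmean',ct.mean(0).round(1))
S=h[...,1];V=h[...,2];H=h[...,0]
comps((H>15)&(H<32)&(S>60)&(V>150),222,145,335,222,.052,'riser')
white=(S<60)&(V>170)
comps(white,275,205,320,232,.024,'tin')
comps(white,275,231,320,270,0.0,'disc')
comps((H<32)&(S>60)&(V>60),380,205,430,295,.042,'case')
comps((H<16)&(S>60)&(V>60),240,200,270,232,.034,'block')
comps(white,475,220,525,275,.045,'bowl')
comps(white,150,185,180,212,.078,'spare')
E
```

```text
riser 350 rect [693.4 132.9 240.3 152.4  88.3] circ [694.5 132.9 140.2] pxmean [278.2 179.5]
tin 63 rect [598.6  77.3  48.   44.9  89.1] circ [598.1  77.5  30.6] pxmean [296.7 220.5]
disc 144 rect [531.4  77.   81.7  72.5   3.5] circ [533.4  76.7  43.1] pxmean [296.5 248.9]
case 209 rect [ 536.4 -210.4  187.9   91.3    0.8] circ [ 535.4 -208.8  100.6] pxmean [405.5 250. ]
block 58 rect [604.1 188.7  38.3  45.3   3.4] circ [604.1 189.   28.2] pxmean [254.6 214.9]
bowl 116 rect [ 553.5 -450.2  108.9  108.     3.2] circ [ 553.5 -449.1   56.1] pxmean [496.6 247.4]
spare 55 rect [622.9 428.5  52.5  50.7   7.8] circ [622.1 428.1  27.5] pxmean [161.7 198.7]
```

View pics/crop0.png

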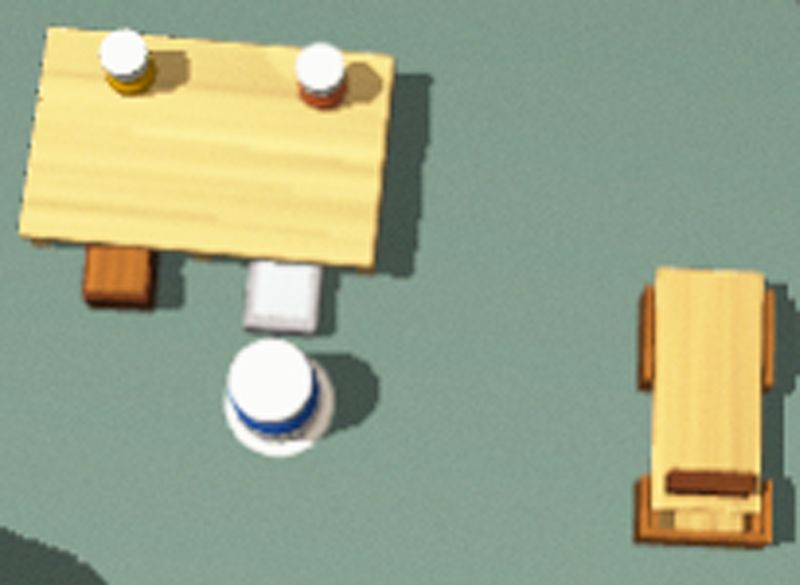

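Crop: tin end spans about (250,262) to (318,328), jar cap centre (270,380), grip bar top (667,469) to (757,494), case front edge at v≈544. Casting those onto their planes.

```bash
python3 - <<'E'
from h import *
c=snap('top')
def P(n,uv,z):
    q=onz(c,np.array(uv)/3.9-[.37,.37]+[225,145],z)[:,:2]*1000;print(n,q.round(0).tolist(),'mean',q.mean(0).round(1))
P('riser',[(50,27),(393,55),(375,270),(20,238)],.052)
P('tin',[(251,262),(322,266),(317,327),(245,321)],.024)
P('cap',[(227,382),(312,382),(270,339),(270,424)],.078)
P('disc',[(224,400),(334,400),(279,455)],0)
P('cover',[(655,268),(766,272),(758,514),(652,506)],.042)
P('grip',[(668,469),(757,473),(755,494),(667,491)],.067)
P('casefront',[(634,542),(771,546)],.044)
P('wallL/Rback end',[(643,287),(776,289)],.044)
P('wallgapL',[(640,388),(638,478)],.044)
P('wallgapR',[(772,389),(770,480)],.044)
# refined edges via side cam for jar/tin
s=snap('side')
for n,p in dict(jar=(.530,.077,.078),grip=(.49,-.21,.067)).items(): print(n,proj(s,[p]).round(0),proj(c,[p]).round(0))
E
python3 - <<'E'
import cv2
im=cv2.imread('pics/side0.png')[170:300,255:375]
cv2.imwrite('pics/crop1.png',cv2.resize(im,None,fx=4.6,fy=4.6,interpolation=cv2.INTER_CUBIC))
E
```

```text
riser [[773.0, 249.0], [765.0, 11.0], [613.0, 13.0], [621.0, 253.0]] mean [692.9 131.7]
tin [[621.0, 99.0], [621.0, 51.0], [578.0, 51.0], [579.0, 100.0]] mean [599.7  75.4]
cap [[526.0, 103.0], [529.0, 48.0], [556.0, 77.0], [500.0, 73.0]] mean [527.6  75.1]
disc [[528.0, 113.0], [533.0, 37.0], [493.0, 72.0]] mean [518.   74.2]
cover [[628.0, -174.0], [630.0, -249.0], [466.0, -248.0], [467.0, -178.0]] mean [ 547.9 -212.1]
grip [[488.0, -184.0], [489.0, -242.0], [475.0, -241.0], [474.0, -184.0]] mean [ 481.5 -212.7]
casefront [[442.0, -167.0], [445.0, -256.0]] mean [ 443.7 -211.5]
wallL/Rback end [[614.0, -166.0], [618.0, -256.0]] mean [ 616.2 -211. ]
wallgapL [[545.0, -167.0], [485.0, -168.0]] mean [ 514.8 -167.2]
wallgapR [[550.0, -254.0], [489.0, -255.0]] mean [ 519.1 -254.5]
jar [[313. 264.]] [[293. 242.]]
grip [[344. 187.]] [[406. 265.]]
```

View pics/crop1.png

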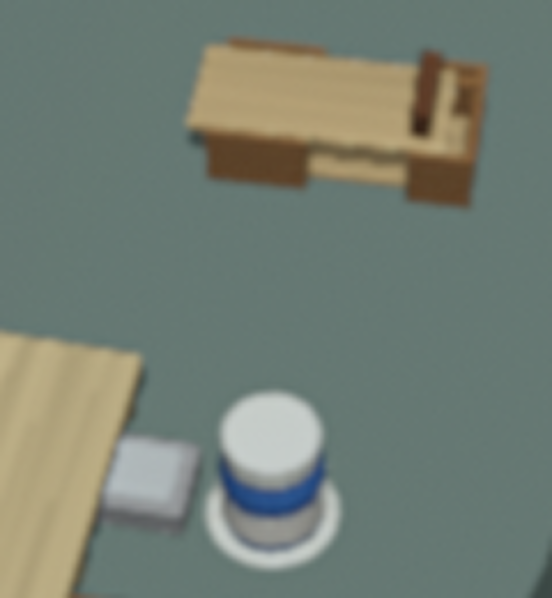

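The side view agrees: the jar stands centred on its disc with a clear gap to the tin, and the cover is about 17 mm open. Moving above the jar, jaws closing along y.

Call:
jog_arm --pt "0.0149 -0.0351 0 0 0 0.0312 1" --pt "0.0149 -0.0351 0 0 0 0.0312 1" --pt "0.0149 -0.0351 0 0 0 0.0312 1" --pt "0.0149 -0.0351 0 0 0 0.0312 1" --pt "0.0149 -0.0351 0 0 0 0.0312 1" --pt "0.0149 -0.0351 0 0 0 0.0312 1" --pt "0.0149 -0.0351 0 0 0 0.0312 1" --pt "0.0149 -0.0351 0 0 0 0.0312 1" --pt "0.0149 -0.0351 0 0 0 0.0312 1" --pt "0.0149 -0.0351 0 0 0 0.0312 1"

```text
t: 1.25
eef_pos: [0.4544, 0.2497, 0.2534]
tool_rot: [0.0, 0.078, 0.997, 0.0]
contact_force: [1.4, 0.7, -0.9]
gripper_width: 1.001
grasp_force: 0.0
```

Call:
jog_arm --pt "0.0149 -0.0351 0 0 0 0.0312 1" --pt "0.0149 -0.0351 0 0 0 0.0312 1" --pt "0.0149 -0.0351 0 0 0 0.0312 1" --pt "0.0149 -0.0351 0 0 0 0.0312 1" --pt "0.0149 -0.0351 0 0 0 0.0312 1" --pt "0 0 0 0 0 0 1" --pt "0 0 0 0 0 0 1"

```text
t: 1.95
eef_pos: [0.5286, 0.0749, 0.2533]
tool_rot: [-0.0, 0.002, 1.0, 0.0]
contact_force: [-0.7, 0.5, -0.7]
gripper_width: 1.003
grasp_force: 0.0
```

```bash
python3 - <<'E'
from h import *
c=snap('wrist','w1.png');print(c['eye'],c['attitude'])
for n,p in dict(cap=(.5285,.075,.078),disc=(.53,.075,0),tinF=(.578,.0755,.024)).items(): print(n,proj(c,[p]).round(0))
E
```

```text
[0.45586134 0.07550545 0.37450323] [0.10181968 0.70104372 0.69846222 0.10159217]
cap [[317. 219.]]
disc [[317. 199.]]
tinF [[317. 259.]]
```

View pics/w1.png

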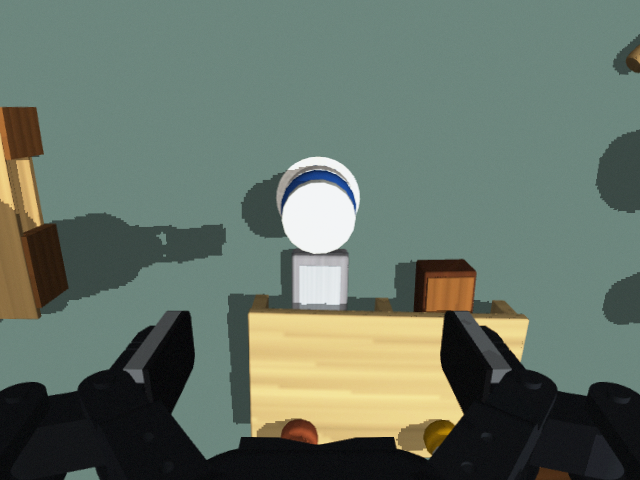

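Wrist view confirms: cap centre (319,217) and disc (318,198), as predicted within 2 px, tin end centred at u=320. Descending onto the jar and gripping.

Call:
jog_arm --pt "0 0 -0.03 0 0 0 1" --pt "0 0 -0.03 0 0 0 1" --pt "0 0 -0.03 0 0 0 1" --pt "0 0 -0.03 0 0 0 1" --pt "0 0 -0.03 0 0 0 1" --pt "0 0 -0.03 0 0 0 1" --pt "0 0 -0.02 0 0 0 1" --pt "0 0 0 0 0 0 1"

```text
t: 2.8
eef_pos: [0.526, 0.0773, 0.0508]
tool_rot: [-0.003, -0.001, 1.0, -0.0]
contact_force: [-0.4, -0.0, 0.1]
gripper_width: 1.0
grasp_force: 0.0
```

Call:
jog_arm --pt "0 0 0 0 0 0 0.5" --pt "0 0 0 0 0 0 0.5" --pt "0 0 0 0 0 0 0.5" --pt "0 0 0 0 0 0 0.5" --pt "0 0 0 0 0 0 0.5" --pt "0 0 0 0 0 0 0.5" --newtons 40

```text
t: 3.4
eef_pos: [0.5293, 0.0764, 0.0551]
tool_rot: [0.001, 0.0, 1.0, 0.001]
contact_force: [-2.2, 0.3, 6.3]
gripper_width: 0.682
grasp_force: 42.1
```

Call:
jog_arm --pt "0 0 0.01 0 0 0 0.5" --pt "0 0 0.015 0 0 0 0.5" --pt "0 0 0.015 0 0 0 0.5" --pt "-0.006 0.029 0 0 0 0 0.5" --pt "-0.006 0.029 0 0 0 0 0.5" --pt "-0.006 0.029 0 0 0 0 0.5" --pt "-0.006 0.029 0 0 0 0 0.5" --pt "-0.006 0.029 0 0 0 0 0.5" --pt "0 0 0 0 0 0 0.5" --pt "0 0 0 0 0 0 0.5"

```text
t: 4.4
eef_pos: [0.4982, 0.2215, 0.094]
tool_rot: [0.0, -0.001, 1.0, 0.0]
contact_force: [-0.2, -0.4, -3.2]
gripper_width: 0.678
grasp_force: 44.3
```

Call:
jog_arm --pt "0 0 -0.01 0 0 0 0.5" --pt "0 0 -0.01 0 0 0 0.5" --pt "0 0 -0.01 0 0 0 0.5" --pt "0 0 -0.005 0 0 0 0.5" --pt "0 0 -0.003 0 0 0 0.5" --pt "0 0 0 0 0 0 0.5" --pt "0 0 0 0 0 0 0.5"

```text
t: 5.1
eef_pos: [0.4986, 0.2204, 0.0553]
tool_rot: [-0.0, 0.001, 1.0, -0.0]
contact_force: [-0.4, -0.7, -1.8]
gripper_width: 0.67
grasp_force: 44.4
```

Call:
jog_arm --pt "0 0 -0.001 0 0 0 0.5" --pt "0 0 -0.001 0 0 0 0.5" --pt "0 0 0 0 0 0 0.5" --pt "0 0 0 0 0 0 0.5"

```text
t: 5.5
eef_pos: [0.4987, 0.2204, 0.0551]
tool_rot: [-0.0, 0.001, 1.0, 0.0]
contact_force: [-5.6, -3.1, 20.4]
gripper_width: 0.679
grasp_force: 46.4
```

Call:
jog_arm --pt "0 0 0.001 0 0 0 0.5" --pt "0 0 0 0 0 0 0.8" --pt "0 0 0 0 0 0 0.9" --pt "0 0 0 0 0 0 1" --pt "0 0 0 0 0 0 1" --pt "0 0 0.02 0 0 0 1" --pt "0 0 0.03 0 0 0 1" --pt "0 0 0.04 0 0 0 1" --pt "0 0 0.04 0 0 0 1" --pt "0 0 0 0 0 0 1"

```text
t: 6.5
eef_pos: [0.5017, 0.2222, 0.1896]
tool_rot: [0.004, 0.001, 1.0, 0.003]
contact_force: [0.5, -0.5, 0.3]
gripper_width: 1.003
grasp_force: 0.0
```

```bash
python3 - <<'E'
from h import *
o=bot.get_obs();print(o['eef_pos'],o['contact_force'])
c=snap('wrist','w2.png');print(proj(c,[(.499,.2205,.078),(.578,.0755,.024)]).round(0))
E
```

```text
[0.50165621 0.22216196 0.18957971] [ 0.46881535 -0.49282952  0.27358425]
[[312. 239.]
 [122. 319.]]
```

View pics/w2.png

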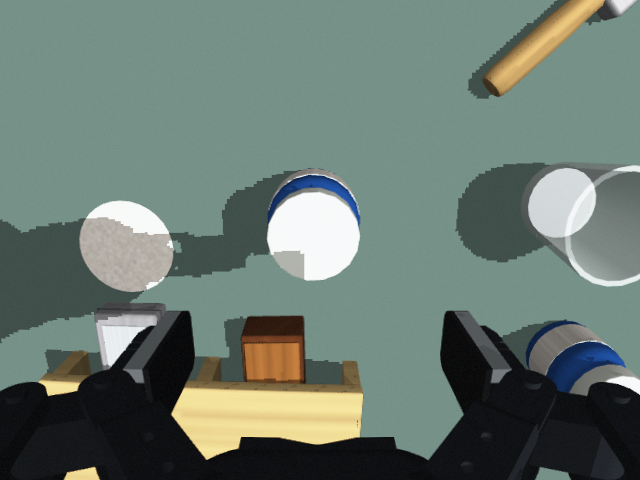

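The jar stands upright at (314,236); the bare disc is centred at (126,246); the tin end is at (130,330), untouched. Next: over the tin end.

```bash
python3 - <<'E'
from h import *
c=snap('wrist')
o=bot.get_obs();print(o['eef_pos'],c['eye'])
print('disc',onz(c,[(126.5,246.5)],0),'jar',onz(c,[(313.5,235.5)],.078))
print('tin top corners', onz(c,[(97,315),(165,315),(131,315)],.024))
E
```

```text
[0.49895046 0.22105201 0.18513646] [0.42686444 0.2216611  0.30788045]
disc [[0.52556595 0.0762534  0.        ]] jar [[0.49425106 0.22039066 0.078     ]]
tin top corners [[0.5719058  0.05714876 0.024     ]
 [0.57134172 0.10954349 0.024     ]
 [0.57158557 0.08358279 0.024     ]]
```

Call:
jog_arm --pt "0.019 -0.029 0 0 0 0 1" --pt "0.019 -0.029 0 0 0 0 1" --pt "0.019 -0.029 0 0 0 0 1" --pt "0.019 -0.029 0 0 0 0 1" --pt "0.016 -0.029 -0.02 0 0 0 1" --pt "0 0 -0.03 0 0 0 1" --pt "0 0 -0.03 0 0 0 1" --pt "0 0 -0.02 0 0 0 1" --pt "0 0 0 0 0 0 1" --pt "0 0 0 0 0 0 1"

```text
t: 7.6
eef_pos: [0.5898, 0.0755, 0.0833]
tool_rot: [-0.001, 0.0, 1.0, -0.0]
contact_force: [-0.5, -0.4, 1.0]
gripper_width: 0.998
grasp_force: 0.0
```

Call:
jog_arm --pt "0.001 0.0015 -0.02 0 0 0 1" --pt "0 0 -0.02 0 0 0 1" --pt "0 0 -0.015 0 0 0 1" --pt "0 0 0 0 0 0 1" --pt "0 0 0 0 0 0 1"

```text
t: 8.1
eef_pos: [0.5919, 0.0772, 0.0299]
tool_rot: [0.0, 0.0, 1.0, 0.0]
contact_force: [-0.1, 0.5, -0.1]
gripper_width: 0.999
grasp_force: 0.0
```

Call:
jog_arm --pt "0 0 0 0 0 0 0.7" --pt "0 0 0 0 0 0 0.4" --pt "0 0 0 0 0 0 0.4" --pt "0 0 0 0 0 0 0.4" --pt "0 0 0 0 0 0 0.4" --pt "0 0 0 0 0 0 0.4" --pt "0 0 0 0 0 0 0.4" --newtons 25

```text
t: 8.8
eef_pos: [0.5921, 0.0772, 0.0303]
tool_rot: [0.001, 0.001, 1.0, 0.0]
contact_force: [-1.8, -0.2, 6.0]
gripper_width: 0.577
grasp_force: 25.9
```

Call:
jog_arm --pt "-0.005 0 0 0 0 0 0.4" --pt "-0.01 0 0 0 0 0 0.4" --pt "-0.01 0 0 0 0 0 0.4" --pt "-0.01 0 0 0 0 0 0.4" --pt "-0.015 0 0 0 0 0 0.4" --pt "-0.015 0 0 0 0 0 0.4" --pt "-0.015 0 0 0 0 0 0.4" --pt "-0.01 0 0 0 0 0 0.4" --pt "-0.005 0 0 0 0 0 0.4" --pt "0 0 0 0 0 0 0.4"

```text
t: 9.8
eef_pos: [0.4962, 0.0774, 0.0302]
tool_rot: [0.001, 0.0, 1.0, 0.0]
contact_force: [0.9, 0.2, 9.9]
gripper_width: 0.583
grasp_force: 27.5
```

Call:
jog_arm --pt "0 0 0 0 0 0 0.7" --pt "0 0 0 0 0 0 0.9" --pt "0 0 0 0 0 0 1" --pt "0 0 0 0 0 0 1" --pt "0 0 0.03 0 0 0 1" --pt "0 0 0.04 0 0 0 1" --pt "0 0 0.04 0 0 0 1" --pt "0 0 0.04 0 0 0 1" --pt "0 0 0 0 0 0 1" --pt "0 0 0 0 0 0 1"

```text
t: 10.8
eef_pos: [0.4966, 0.0774, 0.1798]
tool_rot: [0.001, 0.0, 1.0, 0.0]
contact_force: [-0.5, -0.8, -0.2]
gripper_width: 0.998
grasp_force: 0.0
```

```bash
python3 - <<'E'
from h import *
c=snap('top','t3.png')
im=c['img'][145:295,225:430,::-1];cv2.imwrite('pics/crop3.png',cv2.resize(im,None,fx=3.9,fy=3.9,interpolation=cv2.INTER_CUBIC))
w=snap('wrist','w3.png');o=bot.get_obs();print(o['eef_pos'],o['tool_rot'],proj(w,[(.483,.077,.024),(.593,.077,.024),(.483,.102,.024)]).round(0))
E
```

```text
[0.49544095 0.07705085 0.17807356] [-1.15689866e-03  3.17957878e-04  9.99999228e-01 -3.22262186e-04] [[316. 207.]
 [316. 354.]
 [354. 207.]]
```

View pics/w3.png

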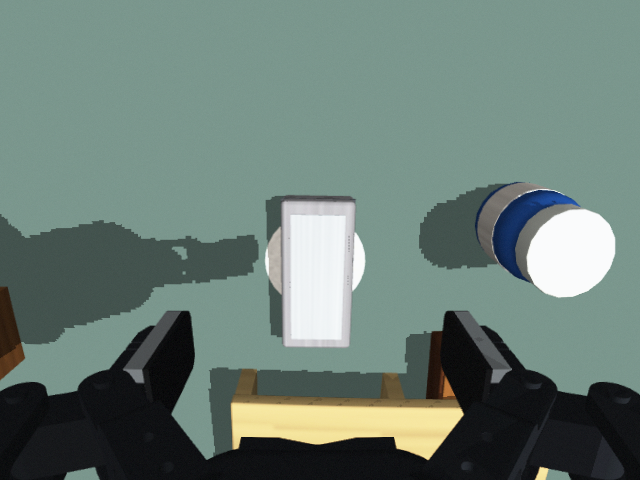

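The tin lies flat and straight on the table, drawn out: top face from (284,200) to (351,346), so centre about (0.533, 0.078). Now push the cover back with shut fingers.

Call:
jog_arm --pt "-0.0045 -0.029 0 0 0 0 0" --pt "-0.0045 -0.029 0 0 0 0 0" --pt "-0.0045 -0.029 0 0 0 0 0" --pt "-0.0045 -0.029 0 0 0 0 0" --pt "-0.0045 -0.029 0 0 0 0 0" --pt "-0.0045 -0.029 0 0 0 0 0" --pt "-0.0045 -0.029 0 0 0 0 0" --pt "-0.0045 -0.029 0 0 0 0 0" --pt "-0.0045 -0.029 0 0 0 0 0" --pt "-0.0045 -0.029 0 0 0 0 0"

```text
t: 11.9
eef_pos: [0.4501, -0.2136, 0.1775]
tool_rot: [-0.002, 0.0, 1.0, 0.0]
contact_force: [0.5, 0.3, -1.1]
gripper_width: -0.0
grasp_force: 0.0
```

Call:
jog_arm --pt "0 0 -0.03 0 0 0 0" --pt "0 0 -0.03 0 0 0 0" --pt "0 0 -0.03 0 0 0 0" --pt "0 0 -0.015 0 0 0 0" --pt "0 0 0 0 0 0 0" --pt "0 0 0 0 0 0 0"

```text
t: 12.5
eef_pos: [0.4507, -0.2128, 0.0735]
tool_rot: [-0.001, 0.001, 1.0, 0.0]
contact_force: [-0.3, 0.1, 1.0]
gripper_width: -0.0
grasp_force: 0.0
```

Call:
jog_arm --pt "0.01 0 0 0 0 0 0" --pt "0.01 0 0 0 0 0 0" --pt "0.01 0 0 0 0 0 0" --pt "0.01 0 0 0 0 0 0"

```text
t: 12.9
eef_pos: [0.4929, -0.2128, 0.0748]
tool_rot: [0.0, 0.0, 1.0, -0.0]
contact_force: [-1.1, -0.6, 1.5]
gripper_width: -0.001
grasp_force: 0.7
```

Call:
jog_arm --pt "0.012 0 0 0 0 0 0" --pt "0.012 0 0 0 0 0 0" --pt "0.012 0 0 0 0 0 0" --pt "0.012 0 0 0 0 0 0" --pt "0.012 0 0 0 0 0 0" --pt "0.012 0 0 0 0 0 0" --pt "0.01 0 0 0 0 0 0"

```text
t: 13.6
eef_pos: [0.5745, -0.2125, 0.0741]
tool_rot: [-0.0, 0.0, 1.0, 0.0]
contact_force: [-0.6, 0.9, 0.8]
gripper_width: -0.004
grasp_force: 0.7
```

Call:
jog_arm --pt "0.004 0 0 0 0 0 0" --pt "0.003 0 0 0 0 0 0"

```text
t: 13.8
eef_pos: [0.5808, -0.2128, 0.0742]
tool_rot: [-0.0, 0.0, 1.0, 0.0]
contact_force: [-1.8, 0.5, 0.3]
gripper_width: 0.002
grasp_force: 0.6
```

Call:
jog_arm --pt "0.004 0 0 0 0 0 0" --pt "0 0 0 0 0 0 0"

```text
t: 14.0
eef_pos: [0.5849, -0.213, 0.0744]
tool_rot: [0.0, 0.0, 1.0, -0.0]
contact_force: [0.4, 0.0, 0.8]
gripper_width: 0.001
grasp_force: 0.0
```

Call:
jog_arm --pt "-0.01 0 0 0 0 0 0" --pt "-0.01 0 0 0 0 0 0" --pt "-0.01 0 0.03 0 0 0 0" --pt "-0.015 0 0.03 0 0 0 0" --pt "-0.015 0 0.03 0 0 0 0.5" --pt "-0.015 0 0.025 0 0 0 1" --pt "0 0 0.02 0 0 0 1" --pt "0 0 0 0 0 0 1" --pt "0 0 0 0 0 0 1"

```text
t: 14.9
eef_pos: [0.5089, -0.2128, 0.2094]
tool_rot: [0.0, 0.001, 1.0, 0.0]
contact_force: [0.8, -0.9, -0.4]
gripper_width: 0.848
grasp_force: 0.0
```

```bash
python3 - <<'E'
from h import *
w=snap('wrist','w4.png');o=bot.get_obs();print(o['eef_pos'],o['tool_rot'])
print(proj(w,[(.445,-.168,.044),(.445,-.255,.044),(.518,-.211,.005),(.548,-.167,.044),(.486,-.167,.044)]).round(0))
t=snap('top');im=t['img'][180:295,360:450,::-1];cv2.imwrite('pics/crop4.png',cv2.resize(im,None,fx=5,fy=5,interpolation=cv2.INTER_CUBIC))
E
```

```text
[ 0.50862802 -0.21257058  0.20860353] [-4.12348044e-04  4.42010421e-04  9.99999784e-01  2.57193823e-04]
[[385. 127.]
 [252. 127.]
 [319. 221.]
 [380. 275.]
 [384. 189.]]
```

View pics/w4.png

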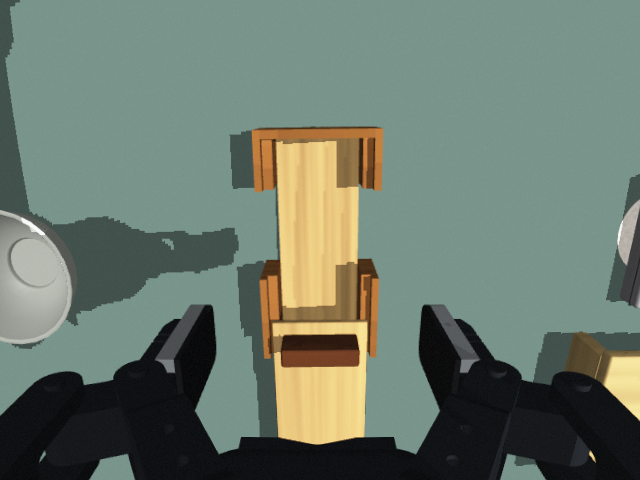

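The cover is back: its front edge is at v≈321 and the bar at v≈350. The bay is clear, with the case axis at u≈318, so the bay centre is about (0.518, -0.212) with yaw near 0. Now regrasp the tin across its middle.

Call:
jog_arm --pt "0.0024 0.029 0 0 0 0 1" --pt "0.0024 0.029 0 0 0 0 1" --pt "0.0024 0.029 0 0 0 0 1" --pt "0.0024 0.029 0 0 0 0 1" --pt "0.0024 0.029 0 0 0 0 1" --pt "0.0024 0.029 0 0 0 0 1" --pt "0.0024 0.029 0 0 0 0 1" --pt "0.0024 0.029 0 0 0 0 1" --pt "0.0024 0.029 -0.02 0 0 0 1" --pt "0.0024 0.029 -0.03 0 0 0 1"

```text
t: 16.0
eef_pos: [0.5342, 0.0785, 0.159]
tool_rot: [0.001, 0.0, 1.0, 0.0]
contact_force: [0.4, -0.1, 0.2]
gripper_width: 1.005
grasp_force: 0.0
```

Call:
jog_arm --pt "0 0 -0.03 0 0 0 1" --pt "0 0 -0.03 0 0 0 1" --pt "0 0 -0.03 0 0 0 1" --pt "0 0 -0.03 0 0 0 1" --pt "0 0 -0.008 0 0 0 1" --pt "0 0 0 0 0 0 1" --pt "0 0 0 0 0 0 1"

```text
t: 16.7
eef_pos: [0.534, 0.0771, 0.0319]
tool_rot: [0.0, 0.001, 1.0, 0.0]
contact_force: [-0.0, 1.1, -0.6]
gripper_width: 1.005
grasp_force: 0.0
```

Call:
jog_arm --pt "0 0 0 0 0 0 0.7" --pt "0 0 0 0 0 0 0.4" --pt "0 0 0 0 0 0 0.4" --pt "0 0 0 0 0 0 0.4" --pt "0 0 0 0 0 0 0.4" --pt "0 0 0 0 0 0 0.4" --pt "0 0 0 0 0 0 0.4" --newtons 30

```text
t: 17.4
eef_pos: [0.5342, 0.0774, 0.0325]
tool_rot: [0.001, 0.001, 1.0, 0.0]
contact_force: [-1.0, -0.6, 6.4]
gripper_width: 0.574
grasp_force: 30.6
```

Call:
jog_arm --pt "0 0 0.01 0 0 0 0.4" --pt "0 0 0.02 0 0 0 0.4" --pt "0 0 0.03 0 0 0 0.4" --pt "0 0 0.03 0 0 0 0.4" --pt "0 -0.01 0.01 0 0 0 0.4" --pt "0 -0.02 0 0 0 0 0.4" --pt "-0.002 -0.029 0 0 0 0 0.4" --pt "-0.002 -0.029 0 0 0 0 0.4" --pt "-0.002 -0.029 0 0 0 0 0.4" --pt "-0.002 -0.029 0 0 0 0 0.4"

```text
t: 18.4
eef_pos: [0.5245, -0.0707, 0.131]
tool_rot: [-0.0, 0.001, 1.0, -0.0]
contact_force: [0.4, 1.7, -0.8]
gripper_width: 0.58
grasp_force: 32.4
```

Call:
jog_arm --pt "-0.002 -0.029 0 0 0 0 0.4" --pt "-0.002 -0.029 0 0 0 0 0.4" --pt "-0.002 -0.029 0 0 0 0 0.4" --pt "-0.002 -0.029 0 0 0 0 0.4" --pt "0 -0.018 0 0 0 0 0.4" --pt "0 -0.009 0 0 0 0 0.4" --pt "0 0 0 0 0 0 0.4" --pt "0 0 0 0 0 0 0.4"

```text
t: 19.2
eef_pos: [0.5173, -0.2108, 0.131]
tool_rot: [-0.0, 0.0, 1.0, 0.0]
contact_force: [0.3, 0.8, -2.0]
gripper_width: 0.575
grasp_force: 32.4
```

```bash
python3 - <<'E'
from h import *
w=snap('wrist','w5.png');o=bot.get_obs();print(o['eef_pos'],o['tool_rot'],o['contact_force'],o['grasp_force'])
z=o['eef_pos'][2]-.032+.024
print(proj(w,[(.445,-.2115,.044),(.518,-.2115,.005),(.486,-.167,.044),(.463,-.212,z),(.463,-.187,z)]).round(0))
E
```

```text
[ 0.51750441 -0.2103396   0.13103686] [-2.70841966e-04 -4.19759159e-04  9.99999754e-01  4.91717511e-04] [-0.20080017  1.20932333 -1.71087128] 32.434625029563904
[[315. 114.]
 [315. 239.]
 [404. 200.]
 [312. 176.]
 [394. 176.]]
```

View pics/w5.png

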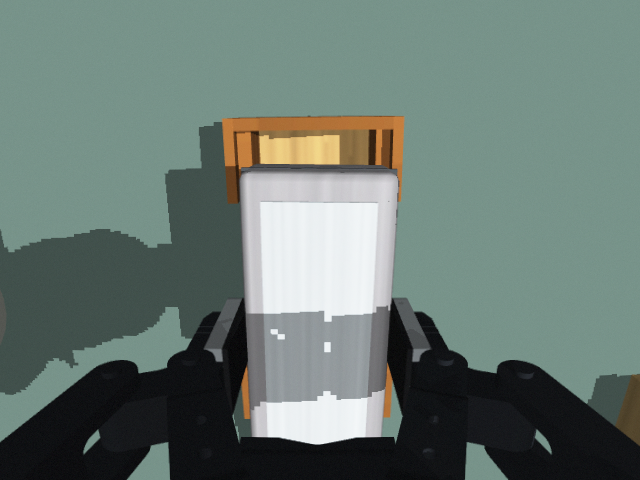

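Case front edge centre is at u≈313.5 and the tin's at u≈319, nearer the camera: the tin sits about 2 mm too far to +y. Correcting and lowering.

Call:
jog_arm --pt "0.001 -0.002 -0.01 0 0 0 0.4" --pt "0 0 -0.02 0 0 0 0.4" --pt "0 0 -0.02 0 0 0 0.4" --pt "0 0 -0.02 0 0 0 0.4" --pt "0 0 -0.01 0 0 0 0.4" --pt "0 0 -0.005 0 0 0 0.4" --pt "0 0 -0.004 0 0 0 0.4" --pt "0 0 0 0 0 0 0.4" --pt "0 0 0 0 0 0 0.4"

```text
t: 20.15
eef_pos: [0.519, -0.2139, 0.0429]
tool_rot: [0.001, 0.0, 1.0, -0.0]
contact_force: [-0.6, -0.3, -1.7]
gripper_width: 0.572
grasp_force: 32.4
```

Call:
jog_arm --pt "0 0 -0.001 0 0 0 0.4" --pt "0 0 -0.001 0 0 0 0.4" --pt "0 0 -0.001 0 0 0 0.4" --pt "0 0 0 0 0 0 0.4"

```text
t: 20.55
eef_pos: [0.5184, -0.2138, 0.0393]
tool_rot: [-0.0, 0.0, 1.0, 0.0]
contact_force: [-0.3, 0.1, -0.9]
gripper_width: 0.577
grasp_force: 32.4
```

Call:
jog_arm --pt "0 0 -0.001 0 0 0 0.4" --pt "0 0 -0.001 0 0 0 0.4" --pt "0 0 0 0 0 0 0.4"

```text
t: 20.85
eef_pos: [0.5185, -0.2139, 0.0375]
tool_rot: [0.0, 0.0, 1.0, 0.0]
contact_force: [-1.1, 0.9, 1.6]
gripper_width: 0.578
grasp_force: 32.8
```

Call:
jog_arm --pt "0 0 -0.0005 0 0 0 0.4" --pt "0 0 0 0 0 0 0.65" --pt "0 0 0 0 0 0 0.7" --pt "0 0 0 0 0 0 1" --pt "0 0 0 0 0 0 1" --pt "0 0 0 0 0 0 1" --pt "0 0 0.03 0 0 0 1" --pt "0 0 0.04 0 0 0 1" --pt "0 0 0.05 0 0 0 1" --pt "0 0 0.04 0 0 0 1"

```text
t: 21.85
eef_pos: [0.5186, -0.2141, 0.1992]
tool_rot: [0.001, 0.001, 1.0, -0.0]
contact_force: [1.1, -0.6, 0.0]
gripper_width: 1.0
grasp_force: 0.0
```

Call:
jog_arm --pt "0 0 0 0 0 0 0.5" --pt "0 0 0 0 0 0 0"

```text
t: 22.05
eef_pos: [0.5189, -0.2138, 0.1977]
tool_rot: [0.001, 0.0, 1.0, -0.0]
contact_force: [-1.1, 1.0, 0.1]
gripper_width: 0.695
grasp_force: 0.0
```

```bash
python3 - <<'E'
from h import *
w=snap('wrist','w6.png');o=bot.get_obs();print(o['eef_pos'],o['tool_rot'],o['contact_force'])
print(proj(w,[(.518,-.2115,.029),(.463,-.2365,.029),(.463,-.1865,.029),(.573,-.1865,.029)]).round(0))
E
```

```text
[ 0.51808998 -0.21349076  0.19635334] [-2.36886719e-04  3.00429515e-04  9.99999906e-01  2.04636464e-04] [-0.64882171  0.78069403 -0.42325063]
[[320. 219.]
 [282. 139.]
 [357. 139.]
 [354. 292.]]
```

View pics/w6.png

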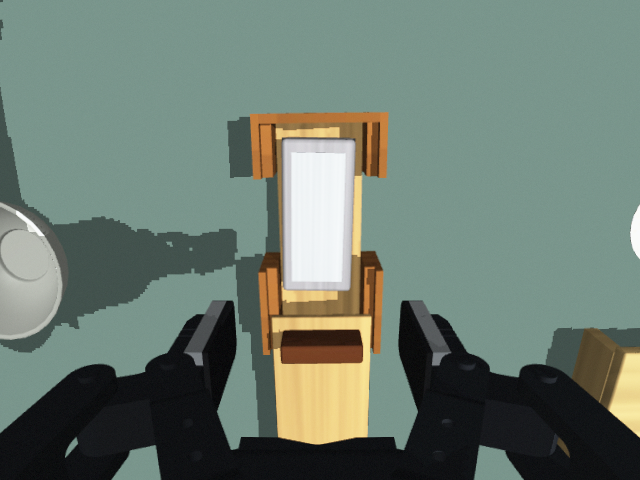

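The tin lies flat and centred in the bay (top face (282,139) to (353,290), as predicted). Closing the cover from behind the bar.

Call:
jog_arm --pt "0.02 0.001 0 0 0 0 0" --pt "0.03 0 0 0 0 0 0" --pt "0.03 0 0 0 0 0 0" --pt "0.02 0 0 0 0 0 0" --pt "0.014 0 0 0 0 0 0" --pt "0 0 -0.03 0 0 0 0" --pt "0 0 -0.03 0 0 0 0" --pt "0 0 -0.03 0 0 0 0" --pt "0 0 -0.032 0 0 0 0" --pt "0 0 0 0 0 0 0"

```text
t: 23.1
eef_pos: [0.6278, -0.2112, 0.0681]
tool_rot: [-0.006, 0.0, 1.0, 0.002]
contact_force: [-1.2, 0.4, 0.2]
gripper_width: -0.001
grasp_force: 0.0
```

Call:
jog_arm --pt "-0.008 0 0 0 0 0 0" --pt "-0.01 0 0 0 0 0 0" --pt "-0.01 0 0 0 0 0 0" --pt "-0.012 0 0 0 0 0 0" --pt "-0.012 0 0 0 0 0 0" --pt "-0.012 0 0 0 0 0 0" --pt "-0.012 0 0 0 0 0 0" --pt "-0.012 0 0 0 0 0 0" --pt "-0.012 0 0 0 0 0 0" --pt "-0.012 0 0 0 0 0 0"

```text
t: 24.1
eef_pos: [0.5195, -0.2129, 0.0748]
tool_rot: [0.0, 0.0, 1.0, -0.0]
contact_force: [1.5, -1.1, 0.3]
gripper_width: 0.0
grasp_force: 0.8
```

Call:
jog_arm --pt "-0.01 0 0 0 0 0 0" --pt "-0.01 0 0 0 0 0 0" --pt "-0.008 0 0 0 0 0 0" --pt "-0.004 0 0 0 0 0 0" --pt "0 0 0 0 0 0 0"

```text
t: 24.6
eef_pos: [0.4878, -0.2126, 0.0747]
tool_rot: [-0.0, 0.001, 1.0, 0.0]
contact_force: [-0.2, -0.4, -0.8]
gripper_width: 0.003
grasp_force: 0.0
```

Call:
jog_arm --pt "-0.002 0 0 0 0 0 0" --pt "-0.002 0 0 0 0 0 0"

```text
t: 24.8
eef_pos: [0.4871, -0.2124, 0.075]
tool_rot: [0.002, -0.0, 1.0, -0.0]
contact_force: [10.4, -0.1, -7.2]
gripper_width: 0.001
grasp_force: 5.1
```

Call:
jog_arm --pt "-0.002 0 0 0 0 0 0" --pt "-0.001 0 0 0 0 0 0"

```text
t: 25.0
eef_pos: [0.487, -0.2123, 0.0755]
tool_rot: [0.005, -0.001, 1.0, -0.001]
contact_force: [15.1, 0.8, -9.2]
gripper_width: 0.003
grasp_force: 7.4
```

Call:
jog_arm --pt "0.01 0 0 0 0 0 0" --pt "0.01 0 0.02 0 0 0 0" --pt "0.01 0 0.04 0 0 0 0.3" --pt "0 0 0.04 0 0 0 1" --pt "0 0 0.03 0 0 0 1" --pt "0 0 0 0 0 0 1" --pt "0 0 0 0 0 0 1"

```text
t: 25.7
eef_pos: [0.5114, -0.2126, 0.2049]
tool_rot: [-0.0, 0.0, 1.0, 0.0]
contact_force: [-0.2, -0.4, -1.4]
gripper_width: 0.844
grasp_force: 0.0
```

```bash
python3 - <<'E'
from h import *
w=snap('wrist');o=bot.get_obs();print(o['eef_pos'],o['tool_rot'])
im=w['img'][50:350,180:460,::-1];cv2.imwrite('pics/w7.png',cv2.resize(im,None,fx=2,fy=2,interpolation=cv2.INTER_CUBIC))
print((proj(w,[(.450,-.2115,.042),(.456,-.2115,.042),(.469,-.2115,.067)])-[180,50])*2)
E
```

```text
[ 0.51074701 -0.21237257  0.20392199] [-9.55802819e-04  2.74192040e-04  9.99999451e-01  3.30869756e-04]
[[276.01913888 162.60153405]
 [276.02472929 181.39189003]
 [276.25125078 230.36974221]]
```

View pics/w7.png

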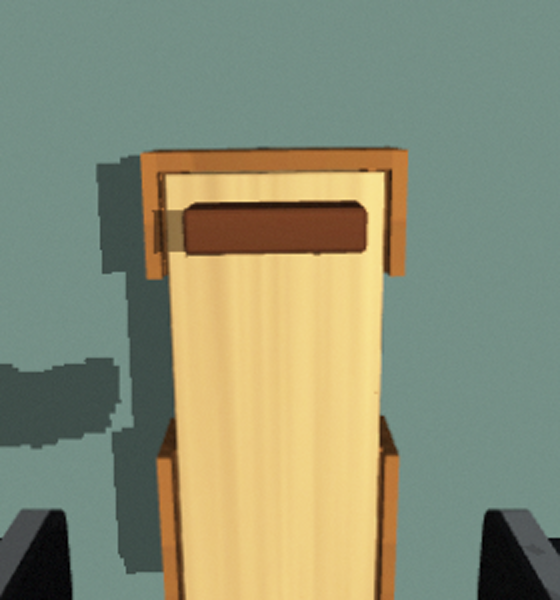

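The cover is shut against the near wall (its edge meets the wall at v≈172). Back to the jar.

Call:
jog_arm --pt "-0.0008 0.0289 0 0 0 0 1" --pt "-0.0008 0.0289 0 0 0 0 1" --pt "-0.0008 0.0289 0 0 0 0 1" --pt "-0.0008 0.0289 0 0 0 0 1" --pt "-0.0008 0.0289 0 0 0 0 1" --pt "-0.0008 0.0289 0 0 0 0 1" --pt "-0.0008 0.0289 0 0 0 0 1" --pt "-0.0008 0.0289 0 0 0 0 1" --pt "-0.0008 0.0289 0 0 0 0 1" --pt "-0.0008 0.0289 0 0 0 0 1"

```text
t: 26.75
eef_pos: [0.5021, 0.0771, 0.203]
tool_rot: [-0.002, 0.0, 1.0, -0.001]
contact_force: [0.4, 0.7, 0.6]
gripper_width: 1.0
grasp_force: 0.0
```

Call:
jog_arm --pt "-0.0008 0.0289 0 0 0 0 1" --pt "-0.0008 0.0289 0 0 0 0 1" --pt "-0.0008 0.0289 0 0 0 0 1" --pt "-0.0008 0.0289 0 0 0 0 1" --pt "-0.0008 0.0289 0 0 0 0 1" --pt "0 0 0 0 0 0 1" --pt "0 0 0 0 0 0 1"

```text
t: 27.45
eef_pos: [0.4984, 0.2206, 0.2031]
tool_rot: [-0.002, -0.0, 1.0, -0.001]
contact_force: [-0.2, -1.1, -0.6]
gripper_width: 1.002
grasp_force: 0.0
```

```bash
python3 - <<'E'
from h import *
w=snap('wrist');o=bot.get_obs();print(o['eef_pos'],o['tool_rot'])
h=cv2.cvtColor(w['img'],cv2.COLOR_RGB2HSV);m=((h[...,1]<40)&(h[...,2]>130)).astype(np.uint8)*255
m[430:]=0
for c in cv2.findContours(m,cv2.RETR_EXTERNAL,cv2.CHAIN_APPROX_NONE)[0]:
    if cv2.contourArea(c)>1500:
        (x,y),r=cv2.minEnclosingCircle(c);print(round(x),round(y),round(r),'z.078',onz(w,[(x,y)],.078)[0].round(4),'z0',onz(w,[(x,y)],0)[0].round(4))
E
```

```text
[0.49875555 0.21959815 0.20336157] [-1.28525473e-03  5.77396314e-04  9.99998474e-01 -1.03275635e-03]
138 247 47 z.078 [0.5034 0.1107 0.078 ] z0 [0.5279 0.0758 0.    ]
317 236 45 z.078 [0.4963 0.2208 0.078 ] z0 [0.5186 0.2207 0.    ]
590 223 70 z.078 [0.4882 0.3886 0.078 ] z0 [0.5078 0.4416 0.    ]
```

Call:
jog_arm --pt "-0.001 0 -0.03 0 0 0 1" --pt "0 0 -0.03 0 0 0 1" --pt "0 0 -0.03 0 0 0 1" --pt "0 0 -0.03 0 0 0 1" --pt "0 0 -0.027 0 0 0 1" --pt "0 0 0 0 0 0 1" --pt "0 0 0 0 0 0 1"

```text
t: 28.2
eef_pos: [0.4984, 0.2193, 0.0577]
tool_rot: [-0.001, 0.001, 1.0, -0.001]
contact_force: [0.0, -0.4, 0.9]
gripper_width: 1.0
grasp_force: 0.0
```

Call:
jog_arm --pt "0 0 0 0 0 0 0.8" --pt "0 0 0 0 0 0 0.5" --pt "0 0 0 0 0 0 0.5" --pt "0 0 0 0 0 0 0.5" --pt "0 0 0 0 0 0 0.5" --pt "0 0 0 0 0 0 0.5" --pt "0 0 0 0 0 0 0.5" --newtons 40

```text
t: 28.9
eef_pos: [0.4995, 0.2207, 0.0598]
tool_rot: [0.001, 0.001, 1.0, 0.001]
contact_force: [-1.4, -2.2, 8.3]
gripper_width: 0.668
grasp_force: 40.6
```

Call:
jog_arm --pt "0 0 0.01 0 0 0 0.5" --pt "0 0 0.015 0 0 0 0.5" --pt "0 0 0.015 0 0 0 0.5" --pt "0.0062 -0.029 0 0 0 0 0.5" --pt "0.0062 -0.029 0 0 0 0 0.5" --pt "0.0062 -0.029 0 0 0 0 0.5" --pt "0.0062 -0.029 0 0 0 0 0.5" --pt "0.0062 -0.029 0 0 0 0 0.5" --pt "0 0 0 0 0 0 0.5" --pt "0 0 0 0 0 0 0.5"

```text
t: 29.9
eef_pos: [0.5295, 0.075, 0.0984]
tool_rot: [0.0, 0.001, 1.0, 0.0]
contact_force: [-0.5, 1.4, -3.3]
gripper_width: 0.668
grasp_force: 43.6
```

Call:
jog_arm --pt "0 0 -0.01 0 0 0 0.5" --pt "0 0 -0.01 0 0 0 0.5" --pt "0 0 -0.01 0 0 0 0.5" --pt "0 0 -0.005 0 0 0 0.5" --pt "0 0 -0.002 0 0 0 0.5" --pt "0 0 0 0 0 0 0.5" --pt "0 0 0 0 0 0 0.5"

```text
t: 30.6
eef_pos: [0.5297, 0.0757, 0.0608]
tool_rot: [0.0, 0.0, 1.0, 0.0]
contact_force: [0.1, 0.3, -3.2]
gripper_width: 0.667
grasp_force: 43.6
```

Call:
jog_arm --pt "0 0 -0.001 0 0 0 0.5" --pt "0 0 -0.001 0 0 0 0.5" --pt "0 0 0 0 0 0 0.5"

```text
t: 30.9
eef_pos: [0.5299, 0.0757, 0.0599]
tool_rot: [0.0, 0.001, 1.0, 0.0]
contact_force: [-4.1, -0.3, 8.8]
gripper_width: 0.673
grasp_force: 44.9
```

Touched down. Releasing and rising.

Call:
jog_arm --pt "0 0 0.0005 0 0 0 0.5" --pt "0 0 0 0 0 0 0.8" --pt "0 0 0 0 0 0 0.9" --pt "0 0 0 0 0 0 1" --pt "0 0 0 0 0 0 1" --pt "0 0 0.02 0 0 0 1" --pt "0 0 0.03 0 0 0 1" --pt "0 0 0.04 0 0 0 1" --pt "0 0 0.04 0 0 0 1" --pt "0 0 0.03 0 0 0 1"

```text
t: 31.9
eef_pos: [0.53, 0.0757, 0.2218]
tool_rot: [0.001, 0.0, 1.0, 0.0]
contact_force: [-0.8, -0.2, -0.2]
gripper_width: 1.001
grasp_force: 0.0
```

Call:
jog_arm --pt "-0.03 0 0.02 0 0 0 1" --pt "-0.03 0 0 0 0 0 1" --pt "0 0 0 0 0 0 1" --pt "0 0 0 0 0 0 1" --pt "0 0 0 0 0 0 1"

```text
t: 32.4
eef_pos: [0.4702, 0.0758, 0.2393]
tool_rot: [0.0, 0.0, 1.0, -0.0]
contact_force: [0.4, 0.5, -1.1]
gripper_width: 0.996
grasp_force: 0.0
```

```bash
python3 - <<'E'
from h import *
w=snap('wrist','w8.png');o=bot.get_obs();print(o['eef_pos'],o['contact_force'])
print(proj(w,[(.5295,.0755,.078),(.5295,.0755,0)]).round(0))
h=cv2.cvtColor(w['img'],cv2.COLOR_RGB2HSV);
E
```

```text
[0.47025613 0.07570027 0.23912382] [-0.21926141 -0.70303676 -0.43843829]
[[316. 303.]
 [316. 266.]]
```

View pics/w8.png

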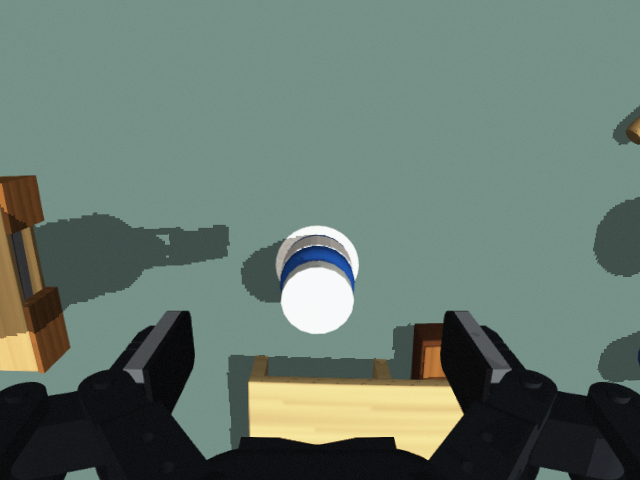

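The jar stands upright on its disc (cap (317,297), disc centre about (317,265)), and nothing else has moved.

```bash
python3 -c "
from station import bot
print(bot.hand_in())"
```

```text
the job is handed in; nothing more can be done
None
```

The job is handed in, though the verdict wasn't shown: the tin lies flat in the case with the cover pushed shut, and the jar stands upright on its disc, at about 32 s of the 72 s allowed.

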